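Set the load rheostat before testing a repaired supply

TASK

The repaired power supply is about to be tested on the load board, which carries three slide rheostats side by side. On the one with the thick coil and the broad, flat-sided bar grip, slide the grip along its rail until it stands level with the small white pointer clamped on the base of that same rheostat, along its edge away from the robot, then let go. Leave the round knobs of the other two rheostats where they are.

Things in the scene. Friction and masses are not known exactly. Their poses are not given: they have to be found in the camera images.
- broad_grip (a point): The grip to slide: a black bar upright over the thick copper coil, 36 mm across the track (x), 16 mm along it (y), 40 mm tall, on a carriage on a level rod. Point: the bar's centre, half-way up, 112 mm above the table. z up; slides along y only, 140 mm in all, needs 2 to 3 N, stays where left. Starts within 25 mm of the -y end; its pointer is 35 mm or more away towards +y.
- broad_mark (a point): The target: middle of the top of a fixed white pointer (5 mm post, 54 mm tall, 16 mm square head set cornerwise) clamped on the base of the thick-coil rheostat, 36 mm to the +x side of its track. Point 78 mm above the table, 34 mm below the grip's centre: the grip passes clear. Axes as broad_grip; the grip is level with it when their y along the track agree.
- round_a_grip (a point): Round black knob, 22 mm across, 40 mm tall, on a thin-coil rheostat parallel to the broad one (a bystander: it slides if pushed). Point: the knob's centre, half-way up; axes as broad_grip. Rheostats stand 90 mm apart in x, in any order, each with a pointer of its own; end plates 104 mm either side of mid-track reach 22 mm below the knobs' and the bar's centre.
- round_b_grip (a point): Round black knob, 22 mm across, 40 mm tall, on a thin-coil rheostat parallel to the broad one (a bystander: it slides if pushed). Point: the knob's centre, half-way up; axes as broad_grip. Rheostats stand 90 mm apart in x, in any order, each with a pointer of its own; end plates 104 mm either side of mid-track reach 22 mm below the knobs' and the bar's centre.

How it is judged:
At the end, for the whole second after the job is handed in: The middle of the broad bar grip is within 12 mm, along the track, of the pointer clamped beside its rheostat, and stays there (y of broad_grip in the frame of broad_mark between -0.012 and 0.012 m); the robot touches nothing.
It fails at once if a round knob of the thin-coil rheostats was moved by more than 12 mm (distance of any of round_a_grip, round_b_grip from where it was at the start of the episode above 0.012 m).
It also fails if it takes over 32 s, if anything falls off the work surface, if the arm or the gripper's body presses on something with over 40 N, if the wrist force passes 120 N, or if a joint passes its speed limit or range.

ROBOT

A 6-joint arm with a two-finger parallel gripper is mounted at the origin on the work surface. World frame = base frame: x ahead of the robot, y to its left, z up, the work surface at z = 0. Lengths are in m, angles in rad, forces in N, time in s.
With the tool pointing down it reaches from about 0.325 to 0.9 m from the base axis. Payload 6.1 kg.
Tool frame: the origin (TCP) lies midway between the tips of the shut fingers; the grasp point (between the pads) lies 19 mm behind it; z points along the fingers, y is the line along which they close (so a half turn about z gives the same grasp; the last joint's range is limited). The gripper opens to 85 mm and grips with 20 to 120 N. Pads are 22 mm wide; open, the fingers measure 114 mm over their backs; the gripper's body (76 mm by 85 mm) begins 54 mm behind the grasp point. The pads swing forward as they close: fully open they stand 13 mm farther back than shut.
Start: joints at [-1.335, 0.22, 1.526, -0, 1.395, -0.126], TCP at [0.221, -0.585, 0.231] pointing down, gripper open.
Joint ranges: [-2.98, 2.98], [-0.91, 2.08], [0.09, 2.57], [-1.24, 4.39], [0.2, 2.65], [-2.68, 2.68]. Speed limits (rad/s): [2.57, 2.57, 3.01, 3.14, 3.14, 3.14].

INTERFACE

Orientations are given as [roll, pitch, yaw] about the fixed x, y, z axes, in that order (R = Rz(yaw) Ry(pitch) Rx(roll)).
In Python, from plant import movep, move_l, set_joints, gripper_to, hold, inverse_kinematics, observe, get_image, get_calibration, Unreachable, job_done gives the robot as it stands. Calls block until the motion is done:
- movep(position, orientation): joint-space move of the TCP to a pose.
- move_l(position, feed=0.15, rotation=None, max_force=None): straight line of the TCP; rotation=None keeps the orientation; feed is the mean speed in m/s. With max_force (N) it stops when the force on the tool has changed by that much, and returns True; else False.
- set_joints(angles): joint-space move.
- gripper_to(opening, f_grip=None): finger opening in m; f_grip is the grip in N (None keeps the last); returns when the fingers have stopped.
- hold(seconds).
- inverse_kinematics(position, orientation): joint angles nearest the present ones, or None.
- observe(): the state.
- get_image(name): name is "side" or "top"; returns (picture, depth): 400x640x3 uint8, red, green, blue; 400x640 float32, m along the optical axis (not along the pixel's ray), 0 where there is no reading.
- get_calibration(name): a dict with "intrinsics" (3x3 intrinsics, pixels), "world_from_camera" (4x4, takes a point from camera to world coordinates). Camera axes: x right, y down, z forward; pixel columns grow to the right and rows downward; lengths in m; the calibration is good to about 2 mm. A picture is of the moment at which its call begins. get_calibration takes no time and is no camera call.
A pose or a line that the arm cannot do raises Unreachable and nothing moves.
- job_done(): hands the job in; it is judged then, once.
The state is a dict: "time_s": time; "q": joint angles; "joint_velocities": joint speeds; "joint_torque": joint torques, N m; "eef_pos": TCP position; "tcp_rot": TCP orientation; "ft_force": force on the tool from outside, world axes, zero at the start; "torque": the same for the moment, N m; "opening": finger opening in m; "grasp_force": force on a finger pad.
Only numpy, scipy, OpenCV 4.12 (cv2) and the standard library are available. Lean on these libraries where they do the work, as an engineer would, in place of code of your own. Each camera call takes 0.05 s, during which the arm holds its last target. There are 200 camera calls.

## Working session

There is one attempt and no reset: what is moved stays moved. The work goes in short steps, each a Python script; the robot and the scene stay as the last script left them, time stands still between calls to the robot, and variables do not carry over. Pictures are saved under pics/ and viewed, at most 10 in all, crops included, and the job is handed in when it is done.

```bash
mkdir -p pics
cat > h.py <<'E'
import numpy as np,cv2
from plant import *
def snap(n,f):
    p,d=get_image(n); cv2.imwrite(f'pics/{f}.png',p[:,:,::-1]); np.save(f'pics/{f}.npy',d); return p,d
def world(n,u,v,d):
    c=get_calibration(n);K=np.array(c["intrinsics"]);T=np.array(c["world_from_camera"])
    return (T@np.r_[np.linalg.inv(K)@[u,v,1]*d,1])[:3]
def at_z(n,u,v,z):
    o=world(n,u,v,0);r=world(n,u,v,1)-o
    return o+r*(z-o[2])/r[2]
E
python3 - <<'E'
from h import *
for n in("top","side"): snap(n,n+"0"); print(np.round(get_calibration(n)["world_from_camera"],3))
E
```

```text
[[-0.045 -0.97   0.238  0.418]
 [-0.999  0.042 -0.017  0.01 ]
 [ 0.006 -0.238 -0.971  0.778]
 [ 0.     0.     0.     1.   ]]
[[-0.987 -0.124  0.104  0.498]
 [-0.162  0.722 -0.673  0.429]
 [ 0.008 -0.681 -0.732  0.603]
 [ 0.     0.     0.     1.   ]]
```

View pics/top0.png

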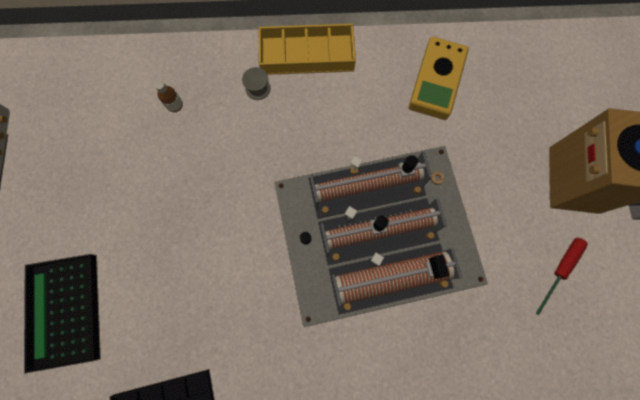

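View pics/side0.png

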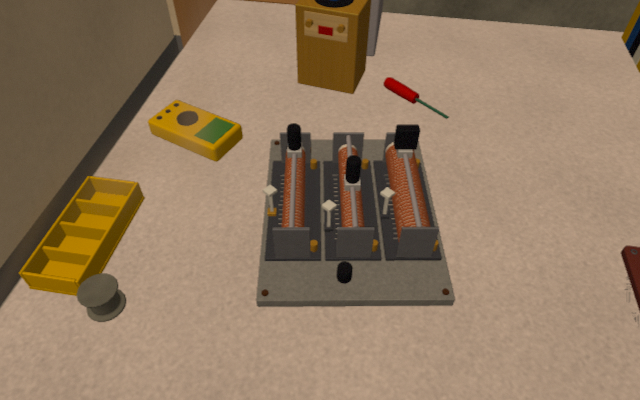

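The broad rheostat is the one nearest the robot: its bar is at about (438,266) and its pointer at about (377,259) in the top view. In the side view they are at (406,137) and (388,193). I'll enlarge both views.

Run:
```python
import cv2
a=cv2.imread('pics/top0.png')[220:320,310:470];cv2.imwrite('pics/c1.png',cv2.resize(a,None,fx=5,fy=5,interpolation=2))
a=cv2.imread('pics/side0.png')[110:260,340:460];cv2.imwrite('pics/c2.png',cv2.resize(a,None,fx=4,fy=4,interpolation=2))
```

```text
(no output)
```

View pics/c1.png

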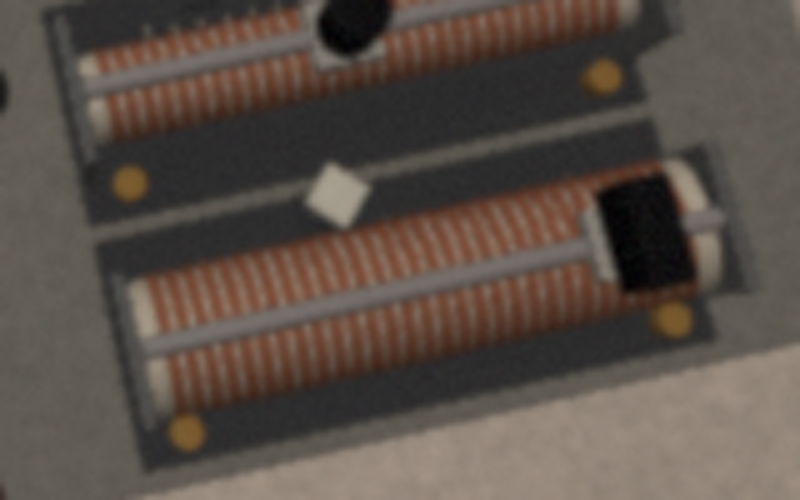

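View pics/c2.png

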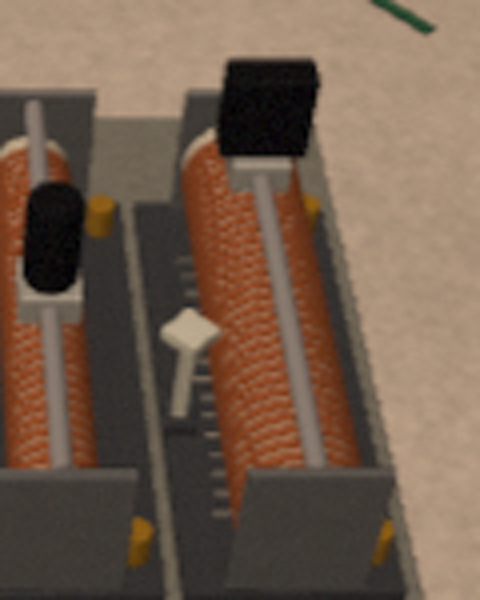

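The crops show the pointer head at top (377.6,259.2) and side (387.5,192.7), and the rod in the top view from (340,289.4) to (454,263.4). I'll use depth to get the bar top.

Run:
```python
from h import *
D=np.load('pics/top0.npy')
R=[at_z('top',u,v,.088) for u,v in((340,289.4),(454,263.4))]
print('rod',R); t=R[0]-R[1]; yaw=np.arctan2(-t[0],t[1]); print('yaw',yaw)
for n,u,v in(('top',377.6,259.2),('side',387.5,192.7)):
    d=np.load(f'pics/{n}0.npy')[int(v),int(u)]; print('mark',n,at_z(n,u,v,.078),world(n,u,v,d))
c,s=np.cos(yaw),np.sin(yaw)
for n,(u0,u1,v0,v1) in dict(top=(425,455,245,285),side=(390,425,120,150)).items():
    d=np.load(f'pics/{n}0.npy')
    P=np.array([world(n,u+.5,v+.5,d[v,u]) for v in range(v0,v1) for u in range(u0,u1) if d[v,u]>0])
    Q=P[(P[:,2]>.122)&(P[:,2]<.145)]
    print(n,len(Q),np.median(Q,0))
    L=np.c_[c*Q[:,0]+s*Q[:,1],-s*Q[:,0]+c*Q[:,1]]
    lo,hi=np.percentile(L,[2,98],axis=0);m=(lo+hi)/2;print('ext',hi-lo,'centre',c*m[0]-s*m[1],s*m[0]+c*m[1])
```

```text
rod [array([ 0.42778722, -0.02031427,  0.088     ]), array([ 0.46210448, -0.21601969,  0.088     ])]
yaw 0.1735868288335332
mark top [ 0.47573916 -0.08829499  0.078     ] [ 0.47572284 -0.08826717  0.07819736]
mark side [ 0.47571621 -0.08651845  0.078     ] [ 0.47572682 -0.08627259  0.07824997]
top 260 [ 0.45552524 -0.18111598  0.13141672]
ext [0.03416552 0.01557632] centre 0.45588803979659454 -0.18210758776547667
side 251 [ 0.45539966 -0.17771164  0.13013821]
ext [0.03446872 0.01762518] centre 0.45643263193877043 -0.18177645322703806
```

All checks hold: the head is at 78 mm, the bar top at about 131 mm, its extents are about 34 × 16 mm, and the mark is 35.7 mm off the track. The travel needed is about 90 mm. I'll grip along the track with the fingertips at z ≈ 0.1, which clears the end plates and the pointer.

Run:
```python
from h import *
yaw=.1736;t=np.array([-np.sin(yaw),np.cos(yaw),0])
g=np.array([.4561,-.1819,0]);m=np.array([.4757,-.0873,0])
q=np.array(observe()["q"]); best=None
for y in(yaw,yaw+np.pi,yaw-np.pi):
    k=inverse_kinematics(g+[0,0,.2],[np.pi,0,y])
    if k is not None:
        e=abs(np.array(k)-q).max(); print(y,np.round(k,2))
        if best is None or e<best[0]: best=(e,y)
o=[np.pi,0,best[1]]
gripper_to(.06,30)
movep(g+[0,0,.2],o)
print(move_l(g+[0,0,.100],.1,max_force=15), observe()["eef_pos"])
gripper_to(0.0,30); s=observe();print(s["opening"],s["grasp_force"],s["ft_force"])
d=(m-g)@t; print('travel',d)
print(move_l(g+t*d+[0,0,.100],.08,max_force=25)); s=observe();print(s["eef_pos"],s["opening"],s["ft_force"],s["time_s"])
gripper_to(.05); move_l(g+t*d+[0,0,.22],.12)
movep([.3,-.4,.3],o); snap("top","top1");snap("side","side1");print(observe()["time_s"])
for n,(u0,u1,v0,v1) in dict(top=(340,440,245,310),side=(370,430,110,240)).items():
    D=np.load(f'pics/{n}1.npy')
    P=np.array([world(n,u+.5,v+.5,D[v,u]) for v in range(v0,v1) for u in range(u0,u1) if D[v,u]>0])
    Q=P[(P[:,2]>.122)&(P[:,2]<.145)]-m
    y=Q@t; lo,hi=np.percentile(y,[2,98]);print(n,len(Q),'dy',(lo+hi)/2,hi-lo)
p=[cv2.imread(f'pics/{n}1.png')[a:a+220,b:b+260] for n,a,b in(('top',120,250),('side',100,230))]
cv2.imwrite('pics/c3.png',cv2.resize(np.hstack(p),None,fx=1.5,fy=1.5))
```

```text
0.1736 [-0.54 -0.08  1.9  -0.    1.32  0.86]
3.315192653589793 [-0.54 -0.08  1.9   0.    1.32 -2.28]
-2.967992653589793 [-0.54 -0.08  1.9   0.    1.32 -2.28]
False [ 0.45666494 -0.18223015  0.10074687]
0.01569294981901252 31.66130304336548 [-1.51486155  0.99370376  2.67213401]
travel 0.08979260289743879
False
[ 0.44052254 -0.09227659  0.10042618] 0.015446942255497396 [-1.3010044   0.44022617  7.51112073] 5.075
8.0583Traceback (most recent call last):
  File "<stdin>", line 21, in <module>
  File "h.py", line 6, in world
    c=get_calibration(n);K=np.array(c["intrinsics"]);T=np.array(c["world_from_camera"])
ValueError: time passes only in moves, steps and waits
```

```bash
sed -i 's/^import numpy.*/&\nimport functools/; s/^def world/from plant import get_calibration as _g\nget_calibration=functools.cache(_g)\n&/' h.py
python3 - <<'E'
from h import *
yaw=.1736;t=np.array([-np.sin(yaw),np.cos(yaw),0]);m=np.array([.4757,-.0873,0])
p=[cv2.imread(f'pics/{n}1.png')[a:a+220,b:b+260] for n,a,b in(('top',120,250),('side',100,230))]
cv2.imwrite('pics/c3.png',cv2.resize(np.hstack(p),None,fx=1.5,fy=1.5))
for n,(u0,u1,v0,v1) in dict(top=(340,440,245,310),side=(370,430,110,240)).items():
    D=np.load(f'pics/{n}1.npy')
    P=np.array([world(n,u+.5,v+.5,D[v,u]) for v in range(v0,v1) for u in range(u0,u1) if D[v,u]>0])
    Q=P[(P[:,2]>.122)&(P[:,2]<.145)]-m
    y=Q@t; lo,hi=np.percentile(y,[2,98]);print(n,len(Q),'dy',(lo+hi)/2,hi-lo)
s=observe();print(s["time_s"],s["eef_pos"],s["opening"])
E
```

```text
top 251 dy 0.0016049181420848121 0.015480331351006954
side 296 dy 0.002709822381638492 0.015266505454962918
8.0583 [ 0.30077893 -0.39894227  0.29955674] 0.04966516398352129
```

View pics/c3.png

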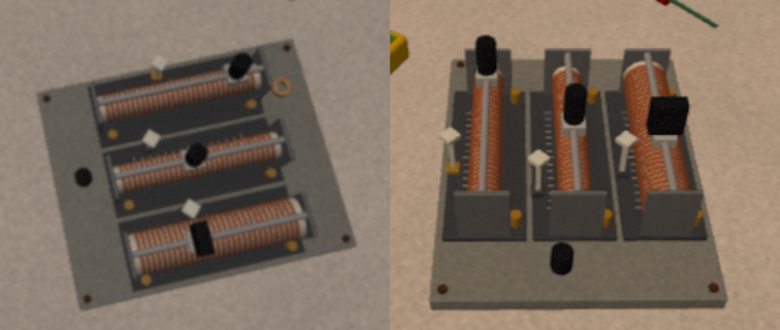

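The bar (crop px ~(202,238) in the top view) is level with its pointer (192,208), within about 2–3 mm. The two round knobs are where they were, and the arm is clear.

```bash
python3 -c "
from plant import *
print(job_done())"
```

```text
the job is handed in; nothing more can be done
None
```

I slid the broad grip level with its white pointer, to within about 2–3 mm by both cameras (limit 12 mm), and let go; the round knobs look unmoved, and I handed the job in with the arm clear at about 8 s.

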